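# Close the specimen carrier and reset the laser interlock

## Robot

A 6-joint arm with a two-finger parallel gripper is mounted at the origin on the work surface. World frame = base frame: x ahead of the robot, y to its left, z up, the work surface at z = 0. Lengths are in m, angles in rad, forces in N, time in s.
With the tool pointing down it reaches from about 0.3 to 0.875 m from the base axis. Payload 6.4 kg.
Tool frame: the origin (TCP) lies between the finger pads; the fingertips stand manip.tip_extent ahead of it and the grasp point (between the pads) lies 8 mm behind it (manip.tip_extent is the distance from the TCP to the fingertips, in m); z points along the fingers, x is the direction in which the jaws open and shut, and the axes are right-handed (so a half turn about z gives the same grasp; the last joint's range is limited). The gripper opens to 85 mm and grips with 20 to 120 N. Pads are 22 mm wide; open, the fingers measure 114 mm over their backs; the gripper's body (76 mm by 85 mm) begins 54 mm behind the grasp point. The pads swing forward as they close: fully open they stand 13 mm farther back than shut.
Start: joints at [-1.503, 0.181, 1.607, -0, 1.354, -0.206], TCP at [0.155, -0.554, 0.242] pointing down, gripper open.
Joint ranges: [-2.99, 2.99], [-0.89, 2.07], [0.3, 2.58], [-1.14, 4.28], [0, 2.63], [-3.12, 3.12]. Speed limits (rad/s): [2.57, 2.57, 3.01, 3.14, 3.14, 3.14].

## Interface

Orientations are given as a unit quaternion [x, y, z, w].
In Python, from station import sense, snapshot, camera_model, job_done, manip gives the robot as it stands.
- The arm moves only by the tool send_rows, never from a script. Its argument "commands" is a list of rows, each a list of 7 numbers: the gripper's target within -1 to 1 (fully open at 1, half-way at 0, shut at -1), then the shift along the tool's x, y, z in cm, then the turn, a rotation vector about the tool's x, y, z in rad. In form: [[hand, x, y, z, wx, wy, wz], ...]. A call has exactly 10 rows; each row shifts and turns the commanded pose from where the row before left it, along the tool's axes as they then stand; what a row does not reach is not made up. A row lasts 1/10 s, in which the tool goes at most 50 mm and 8.59 degrees, less where a joint would pass 70% of its speed; a pose out of reach is approached as far as the arm can. A call with a gripper value outside its range is refused whole. The fingers move at their own pace and stop on an object; "newtons" is the grip in N (left out, the last holds). Time passes only in rows, so rows that do not move let the fingers close, or fill a call up. It gives the time, the measured TCP pose, the force and the opening at its end, in the units of the state.
- sense(): the state, without advancing time (a new reading comes with each control period).
- snapshot(name): name is "scene" or "top" or "wrist"; returns the picture (480x640x3 uint8, blue, green, red); there is no depth.
- camera_model(name): a dict with "vfov" (degrees; the focal length in pixels is half the picture's height over the tangent of half this angle, whatever the lens; pixels are square), "cx", "cy" (the principal point, pixels), "pose" (4x4, takes a point from camera to world coordinates). Camera axes: x right, y down, z forward; pixel columns grow to the right and rows downward; lengths in m; the calibration is good to about 2 mm. A picture is of the moment at which its call begins: read the wrist's pose just before it. camera_model takes no time and is no camera call; for the wrist camera it gives the pose at the moment of the call.
- job_done(): hands the job in, once; it reports no verdict.
The state is a dict: "time": time; "joint_positions": joint angles; "qd": joint speeds; "joint_torque": joint torques, N m; "position": TCP position; "eef_rot": TCP orientation; "force": force on the tool from outside, world axes, zero at the start; "moment": the same for the moment, N m; "opening": finger opening in m.
Only numpy, scipy, OpenCV 4.12 (cv2) and the standard library are available. Lean on these libraries where they do the work, as an engineer would, in place of code of your own. Each camera call takes 0.05 s, during which the arm holds its last target. There are 200 camera calls.

## Task

Gently push the specimen carrier of the black scanning stage fully home along its rails with the fingers. Then reset the laser interlock: press the two round black keys of the white controller fully down together, one fingertip on each and never one key alone, hold both down for about two seconds, and let both go. Do not pick anything up, do not press the small square keys, and leave everything else where it is.

Things in the scene. Friction and masses are not known exactly. Their poses are not given: they have to be found in the camera images.
- stage: black scanning stage, fixed to the table, 260 (x) x 170 (y) x 40 mm high, on the left or on the right. Origin: centre of its underside; x runs along its rails away from the robot, z up. Its flat top is 40 mm above the table; two 6 mm high rails run along x at y = +-56 mm; a fixed stop block 26 mm high stands across its far (+x) end
- carrier_face (a point): centre of the near (-x) face of the specimen carrier, 53 mm above the table. The carrier is an aluminium block 100 mm long (x), 96 mm wide, 24 mm high, on the rails of the stage from 41 to 65 mm above the table; its near face is flat and upright. From this face to the near edge of the stage top there are at least 70 mm of free flat top. Axes as the stage
- carrier (a joint): how far the carrier is out of its home position, in m: 0 = fully home (rigid stop), 0.07 = farthest out towards the robot (stage's -x). It slides along the stage's x with about 2.5 N of friction and stays where it is left
- console: white interlock controller box, fixed to the table, 170 (x) x 200 (y) mm, top 45 mm above the table, on the side that the stage is not on. Origin: centre of its underside; x away from the robot, y to the left along the pair of reset keys, z up. The reset keys are the two round black caps on a grey panel, nearer the robot, at x = -38 mm, y = +-27 mm; two small square grey keys (16 mm, tops 60 mm above the table) sit farther back at x = 45 mm, y = 18 and -14 mm
- reset_l_top (a point): centre of the top of the left (+y) reset key: a round black cap 26 mm across in a steel collar 42 mm across, 12 mm high. Its top is 67 mm above the table when up, 61 mm when down, always above the collar
- reset_r_top (a point): the same for the right (-y) reset key; the two keys' centres are 54 mm apart
- reset_l (a joint): how far the left reset key is pressed down, m: 0 = up, 0.006 = fully down. Spring: starts to move at 1.5 N, fully down at 5 N; springs back when let go
- reset_r (a joint): the same for the right reset key
- mode_l (a joint): left small square key of the controller, not to be pressed; m, 0 = up, 0.005 = down, spring of 1.5 to 4 N
- mode_r (a joint): the same for the right small square key
- oil: small amber dropper bottle, 24 mm across, 55 mm tall, standing on the far right part of the interlock controller's top; origin at the centre of its underside. Leave alone
- lens_can: clear lens canister, 37 mm across, 48 mm tall, standing between the stage and the controller; origin at the centre of its underside. Leave alone
- mailer: white slide mailer, 78 x 28 x 12 mm, lying between the stage and the controller; origin at the centre of its underside. Leave alone
- petri: clear petri dish, 58 mm across, 15 mm tall, at the right; origin at the centre of its underside. Leave alone
- tube_rack: white tube rack, 70 x 110 x 42 mm, at the left; origin at the centre of its underside. Leave alone
- tweezers: steel tweezers, 115 mm long, lying at the right; origin at the centre of their underside. Leave alone

How it is judged:
On the way, in this order (a step that is already met when the one before it is completed fails the run):
1. the carrier is fully home (within 3 mm) (value of joint carrier below 0.003 m), for 0.2 s.
2. both reset keys are held down together (at least 4.5 of 6 mm) for 1.5 s, by the fingers, with the carrier home (value of joint each of reset_l, reset_r above 0.0045 m and contact force between the fingers and reset_l above 0.5 N and contact force between the fingers and reset_r above 0.5 N and value of joint carrier below 0.003 m), for 1.5 s.
At the end, for the whole second after the job is handed in: The carrier is within 3 mm of home, both reset keys have been held down together (4.5 mm or more) for at least 1.5 s afterwards and are up again (within 1 mm), the square keys are up, and every other thing is within 20 mm of where it stood (value of joint carrier below 0.003 m and value of joint each of reset_l, reset_r, mode_l, mode_r below 0.001 m and distance of each of oil, lens_can, mailer, petri, tube_rack, tweezers from where it was at the start of the episode below 0.02 m); the robot touches nothing.
It fails at once if one reset key is pressed (over 5 mm) while the other is up (under 1 mm) ((value of joint reset_l above 0.005 m and value of joint reset_r below 0.001 m) or (value of joint reset_r above 0.005 m and value of joint reset_l below 0.001 m)).
It fails at once if a small square key is pressed (over 3 mm) (value of joint any of mode_l, mode_r above 0.003 m).
It fails at once if the carrier is slammed home (faster than 0.3 m/s) (velocity of joint carrier below -0.3 m/s).
It fails at once if another thing is moved or lifted (over 20 mm) (distance of any of oil, lens_can, mailer, petri, tube_rack, tweezers from where it was at the start of the episode above 0.02 m).
It fails at once if the bottle or the lens canister is tipped over (angle between any of oil, lens_can's own z axis and vertical above 0.6 rad).
It also fails if it takes over 51 s, if anything falls off the work surface, if the arm or the gripper's body presses on something with over 40 N, if the wrist force passes 120 N, or if a joint passes its speed limit or range.

## Working session

There is one attempt and no reset: what is moved stays moved. The work goes in short steps, Python scripts to look and compute and a tool call to move; the robot and the scene stay as the last step left them, time stands still between calls to the robot, and variables do not carry over. Pictures are saved under pics/ and viewed, about 8 in all and at most 12, crops included, and the job is handed in when it is done.

Besides the shell and the picture viewer there is one more tool, called after "Call:" by a JSON object that holds its "api" and its "payload". send_rows: Moves the arm, as the interface text tells. Its arguments: {"type":"object","properties":{"commands":{"type":"array","items":{"type":"array","items":{"type":"number"}}},"newtons":{"type":"number"}},"required":["commands"]}

```bash
ls; mkdir -p pics
python3 - <<'E'
from station import *
import cv2,numpy as np
s=sense(); print(s['time'],s['position'],s['eef_rot'],s['opening'],manip.tip_extent)
for n in ('scene','top'):
    c=camera_model(n); print(n,c['vfov'],c['cx'],c['cy'],np.round(c['pose'],3).tolist())
    cv2.imwrite(f'pics/{n}0.png',snapshot(n))
E
```

```text
pics
0.0 [ 0.15543699 -0.55304765  0.24136903] [ 7.96981977e-01 -6.04002451e-01 -5.74600815e-04 -6.61935102e-04] 0.08521355424018444 0.011
scene 43.1974744505844 319.1787034399796 239.37587263347362 [[0.77, 0.423, -0.477, 1.148], [0.637, -0.527, 0.562, -0.72], [-0.013, -0.737, -0.676, 0.952], [0.0, 0.0, 0.0, 1.0]]
top 54.74773054729873 320.6618253655721 241.07774065612656 [[0.028, -0.995, 0.096, 0.404], [-0.999, -0.03, -0.016, 0.007], [0.019, -0.095, -0.995, 1.225], [0.0, 0.0, 0.0, 1.0]]
```

View pics/top0.png

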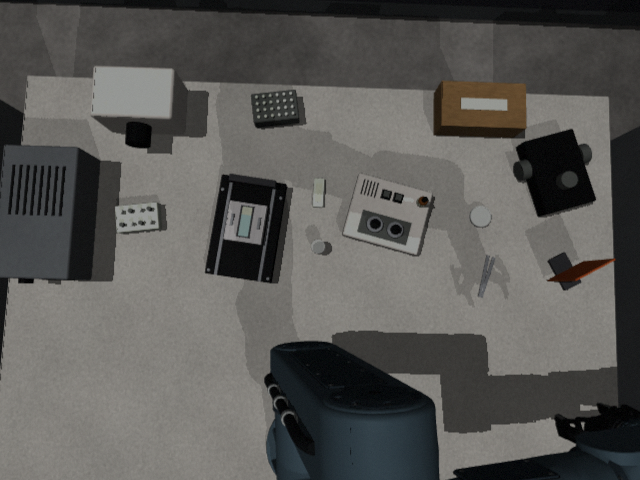

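View pics/scene0.png

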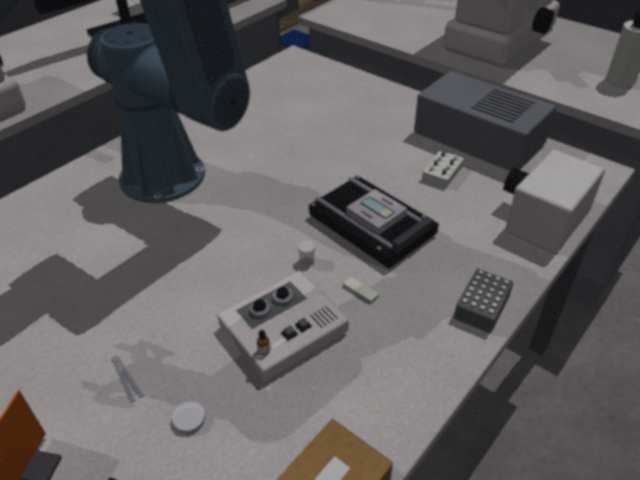

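The top view shows the stage on the left (carrier around 244,222) and the console at (388,213), with reset keys near (375,224) and (396,230). The scene view shows the keys near (259,305) and (283,293), and the carrier near (378,207).

```bash
cat > h.py <<'E'
import numpy as np,cv2
from station import *
def ray(n,uv,c=None):
    c=c or camera_model(n); f=240/np.tan(np.radians(c['vfov']/2)); P=np.array(c['pose'])
    d=P[:3,:3]@np.array([(uv[0]-c['cx'])/f,(uv[1]-c['cy'])/f,1]); return P[:3,3],d/np.linalg.norm(d)
def onz(n,uv,z,c=None):
    o,d=ray(n,uv,c); return o+d*(z-o[2])/d[2]
def tri(r1,r2):
    (a,d),(b,e)=r1,r2; t=np.linalg.lstsq(np.c_[d,-e],b-a,rcond=None)[0]
    p,q=a+d*t[0],b+e*t[1]; return (p+q)/2,np.linalg.norm(p-q)
def proj(n,p,c=None):
    c=c or camera_model(n); f=240/np.tan(np.radians(c['vfov']/2)); q=np.linalg.inv(c['pose'])@np.r_[p,1]
    return np.array([c['cx']+f*q[0]/q[2],c['cy']+f*q[1]/q[2]])
E
python3 - <<'E'
from h import *
T=cv2.imread('pics/top0.png');S=cv2.imread('pics/scene0.png')
def dark(im,u,v,r=8,th=45):
    g=cv2.cvtColor(im,6); m=(g[v-r:v+r+1,u-r:u+r+1]<th).astype(np.uint8)
    n,l,st,ce=cv2.connectedComponentsWithStats(m); k=1+np.argmax(st[1:,4]); return ce[k]+[u-r,v-r],st[k].tolist()
for t,s in (((375,224),(259,305)),((396,230),(283,293))):
    a,i=dark(T,*t); b,j=dark(S,*s); print(a,i,b,j,tri(ray('top',a),ray('scene',b)),onz('top',a,.067),onz('scene',b,.067))
# console + stage outlines
g=cv2.cvtColor(T,6)
m=(g<60).astype(np.uint8); m[:,:200]=0;m[:,295:]=0;m[:170]=0;m[290:]=0
c=max(cv2.findContours(m,0,2)[0],key=cv2.contourArea); print('stage',cv2.minAreaRect(c))
w=cv2.resize(T[165:295,195:445],None,fx=3.2,fy=3.2,interpolation=2);cv2.imwrite('pics/t1.png',w)
w=cv2.resize(S[170:390,210:450],None,fx=2.7,fy=2.7,interpolation=2);cv2.imwrite('pics/s1.png',w)
E
```

```text
[374.95294118 223.35294118] [3, 3, 11, 10, 85] [258.90740741 305.24074074] [2, 3, 12, 11, 108] (array([ 0.55174786, -0.16865286,  0.03970354]), np.float64(0.04839654727859484)) [ 0.56398723 -0.14687455  0.067     ] [ 0.55391992 -0.20261047  0.067     ]
[395.47058824 229.02352941] [2, 3, 12, 9, 85] [282.07142857 292.64285714] [2, 2, 11, 12, 98] (array([ 0.56453159, -0.1794036 ,  0.08914172]), np.float64(0.04501881278911674)) [ 0.55116553 -0.19901155  0.067     ] [ 0.56670298 -0.15005875  0.067     ]
stage ((248.97703552246094, 227.81216430664062), (74.2381820678711, 101.73959350585938), 8.972626686096191)
```

View pics/t1.png

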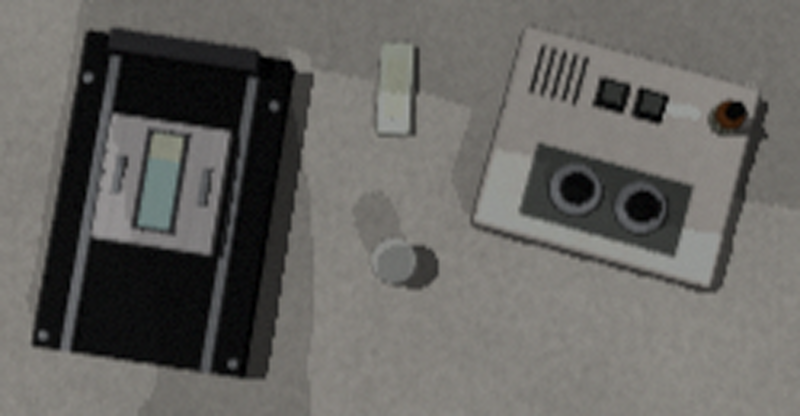

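The crop shows the carrier's near top edge at about (93,238)–(213,255) in crop pixels. The rails run (120,55)→(67,348) and (252,75)→(205,368). I had the two scene key pixels swapped. Matched correctly, the two views agree to about 3 mm.

Run:
```python
from h import *
T=lambda x,y:(195+(x+.5)/3.2-.5,165+(y+.5)/3.2-.5)
for a,b in (((374.95,223.35),(282.07,292.64)),((395.47,229.02),(258.9,305.24))): print('key',tri(ray('top',a),ray('scene',b)))
for nm,z,ps in (('edge',.065,((93,238),(213,255))),('faredge',.065,((110,112),(230,130))),('railL',.046,((120,55),(67,348))),('railR',.046,((252,75),(205,368))),('stagenear',.04,((33,346),(263,377))),('stop',.066,((108,50),(258,70)))):
    p=[onz('top',T(*q),z)[:2] for q in ps]; d=p[1]-p[0]; print(nm,np.round(p,4).tolist(),'mid',(p[0]+p[1])/2,np.degrees(np.arctan2(d[1],d[0])),np.hypot(*d))
c=camera_model('wrist');s=sense()
from scipy.spatial.transform import Rotation as R
r=R.from_quat(s['eef_rot']); P=np.array(c['pose']); print(np.round(r.inv().apply(P[:3,3]-s['position']),3),np.round(r.inv().as_matrix()@P[:3,:3],3).tolist(),c['vfov'])
```

```text
key (array([ 0.5643743 , -0.14750615,  0.06326142]), np.float64(0.00039382414401909003))
key (array([ 0.55144299, -0.19999651,  0.06294756]), np.float64(0.0007229645380873298))
edge [[0.5129, 0.2318], [0.5024, 0.1376]] mid [0.50762809 0.18471003] -96.3740997278137 0.09483666001737213
faredge [[0.6132, 0.2233], [0.6018, 0.1282]] mid [0.60749002 0.17575651] -96.82085669073567 0.09575246396393627
railL [[0.6633, 0.221], [0.4268, 0.2517]] mid [0.54507785 0.23637467] 172.59299006355238 0.23851311224269808
railR [[0.6504, 0.1143], [0.4142, 0.1424]] mid [0.53231676 0.12833278] 173.217700069538 0.237894037113772
stagenear [[0.4277, 0.2799], [0.4085, 0.0968]] mid [0.41809603 0.1883783 ] -96.01194889666999 0.18413321147965345
stop [[0.6626, 0.227], [0.6504, 0.1079]] mid [0.65653554 0.16745773] -95.85901406021138 0.11977525029925824
[ 0.    -0.068 -0.13 ] [[1.0, 0.001, 0.001], [-0.001, 0.964, 0.265], [-0.001, -0.265, 0.964]] 63.350735633535436
```

Call:
{"api": "send_rows", "payload": {"commands": [[-1, 0, 0, 0, 0, 0, 0.131], [-1, 0, 0, 0, 0, 0, 0.131], [-1, 0, 0, 0, 0, 0, 0.131], [-1, -3.87, -1.06, 0, 0, 0, 0], [-1, -3.87, -1.06, 0, 0, 0, 0], [-1, -3.87, -1.06, 0, 0, 0, 0], [-1, -3.87, -1.06, 0, 0, 0, 0], [-1, -3.87, -1.06, 0, 0, 0, 0], [-1, -3.87, -1.06, 0, 0, 0, 0], [-1, -3.87, -1.06, 0, 0, 0, 0]], "newtons": 40}}

```text
time: 1.1
position: [0.2616, -0.2917, 0.2419]
eef_rot: [-0.664, 0.748, 0.0, 0.0]
force: [1.3, -0.6, -0.5]
opening: -0.0001
```

Call:
{"api": "send_rows", "payload": {"commands": [[-1, -3.87, -1.06, 0, 0, 0, 0], [-1, -3.87, -1.06, 0, 0, 0, 0], [-1, -3.87, -1.06, 0, 0, 0, 0], [-1, -3.87, -1.06, 0, 0, 0, 0], [-1, -3.87, -1.06, 0, 0, 0, 0], [-1, -3.87, -1.06, 0, 0, 0, 0], [-1, -3.87, -1.06, 0, 0, 0, 0], [-1, -3.87, -1.06, 0, 0, 0, 0], [-1, -3.87, -1.06, 0, 0, 0, 0], [-1, -3.87, -1.06, 0, 0, 0, 0]]}}

```text
time: 2.1
position: [0.4128, 0.0801, 0.2421]
eef_rot: [-0.664, 0.748, -0.0, -0.0]
force: [0.2, -1.3, -1.0]
opening: -0.0001
```

Call:
{"api": "send_rows", "payload": {"commands": [[-1, -3.87, -1.06, 0, 0, 0, 0], [-1, -3.87, -1.06, 0, 0, 0, 0], [-1, -3.87, -1.06, 0, 0, 0, 0], [-1, 0, 0, 0, 0, 0, 0], [-1, 0, 0, 0, 0, 0, 0], [-1, 0, 0, 0, 0, 0, 0], [-1, 0, 0, 0, 0, 0, 0], [-1, 0, 0, 0, 0, 0, 0], [-1, 0, 0, 0, 0, 0, 0], [-1, 0, 0, 0, 0, 0, 0]]}}

```text
time: 3.1
position: [0.4581, 0.1893, 0.2425]
eef_rot: [-0.663, 0.748, -0.0, 0.0]
force: [0.9, -0.0, 0.0]
opening: 0.0
```

```bash
cat >> h.py <<'E'
def st():
    s=sense(); x,y,z,w=s['eef_rot']; print(round(s['time'],2),np.round(s['position'],4),'toolx deg',round(np.degrees(2*np.arctan2(y,x)),2),'tilt',round(z,4),round(w,4),'F',np.round(s['force'],2),'M',np.round(s['moment'],2),'open',round(s['opening'],4)); return s
E
python3 - <<'E'
from h import *
st(); cv2.imwrite('pics/w1.png',snapshot('wrist'))
for p in ((.5076,.1847,.065),(.5076,.1847,.053)): print(proj('wrist',p))
E
```

```text
3.1 [0.4581 0.1893 0.2425] toolx deg 263.12 tilt -0.0001 0.0002 F [ 0.89 -0.01  0.02] M [-0.03 -0.02 -0.02] open 0.0
[320.87616292 155.43954836]
[320.93236421 154.55757396]
```

View pics/w1.png

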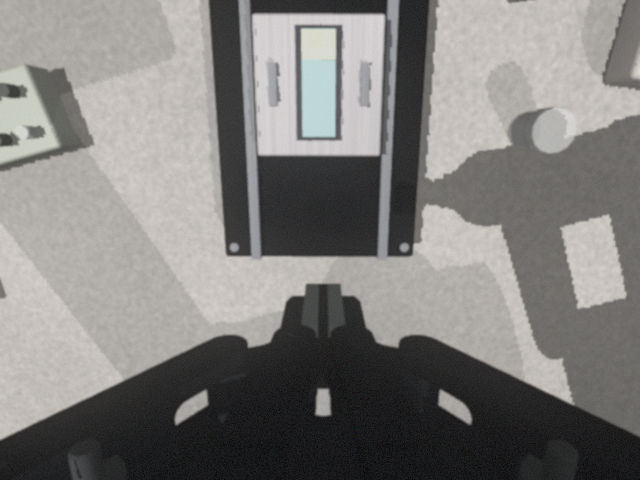

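The wrist view shows the carrier near edge at row 156, against a predicted 155.4. It is centred and square to the tool, so I'll go down and start the push.

Call:
{"api": "send_rows", "payload": {"commands": [[-1, 0, 0, 3.5, 0, 0, 0], [-1, 0, 0, 3.5, 0, 0, 0], [-1, 0, 0, 3.5, 0, 0, 0], [-1, 0, 0, 3.5, 0, 0, 0], [-1, 0, 0, 2, 0, 0, 0], [-1, 0, 0, 1, 0, 0, 0], [-1, 0, 0, 0.6, 0, 0, 0], [-1, 0, 0, 0.5, 0, 0, 0], [-1, 0, 0, 0, 0, 0, 0], [-1, 0, 0, 0, 0, 0, 0]]}}

```text
time: 4.15
position: [0.4587, 0.1898, 0.0622]
eef_rot: [-0.664, 0.748, -0.0, 0.001]
force: [-0.0, -0.1, 0.2]
opening: 0.0001
```

Call:
{"api": "send_rows", "payload": {"commands": [[-1, 0, -0.6, 0, 0, 0, 0], [-1, 0, -0.6, 0, 0, 0, 0], [-1, 0, -0.6, 0, 0, 0, 0], [-1, 0, -0.6, 0, 0, 0, 0], [-1, 0, -0.6, 0, 0, 0, 0], [-1, 0, -0.4, 0, 0, 0, 0], [-1, 0, -0.4, 0, 0, 0, 0], [-1, 0, -0.4, 0, 0, 0, 0], [-1, 0, -0.4, 0, 0, 0, 0], [-1, 0, -0.4, 0, 0, 0, 0]]}}

```text
time: 5.15
position: [0.5074, 0.1837, 0.061]
eef_rot: [-0.664, 0.748, 0.0, -0.001]
force: [-3.8, 1.2, 1.0]
opening: -0.0
```

Call:
{"api": "send_rows", "payload": {"commands": [[-1, 0, -0.4, 0, 0, 0, 0], [-1, 0, -0.4, 0, 0, 0, 0], [-1, 0, -0.4, 0, 0, 0, 0], [-1, 0, -0.4, 0, 0, 0, 0], [-1, 0, -0.4, 0, 0, 0, 0], [-1, 0, -0.3, 0, 0, 0, 0], [-1, 0, -0.2, 0, 0, 0, 0], [-1, 0, -0.2, 0, 0, 0, 0], [-1, 0, 0, 0, 0, 0, 0], [-1, 0, 0, 0, 0, 0, 0]]}}

```text
time: 6.15
position: [0.5349, 0.1806, 0.0615]
eef_rot: [-0.664, 0.748, -0.0, 0.0]
force: [-2.0, 1.4, -1.3]
opening: 0.0002
```

Call:
{"api": "send_rows", "payload": {"commands": [[-1, 0, -0.1, 0, 0, 0, 0], [-1, 0, -0.1, 0, 0, 0, 0], [-1, 0, -0.1, 0, 0, 0, 0], [-1, 0, -0.1, 0, 0, 0, 0], [-1, 0, -0.1, 0, 0, 0, 0], [-1, 0, -0.1, 0, 0, 0, 0], [-1, 0, 0, 0, 0, 0, 0], [-1, 0, 0, 0, 0, 0, 0], [-1, 0, 0, 0, 0, 0, 0], [-1, 0, 0, 0, 0, 0, 0]]}}

```text
time: 7.15
position: [0.5409, 0.1798, 0.0614]
eef_rot: [-0.664, 0.748, -0.0, 0.0]
force: [-0.6, 0.6, 0.2]
opening: 0.0001
```

Call:
{"api": "send_rows", "payload": {"commands": [[-1, 0, -0.1, 0, 0, 0, 0], [-1, 0, -0.1, 0, 0, 0, 0], [-1, 0, -0.1, 0, 0, 0, 0], [-1, 0, -0.1, 0, 0, 0, 0], [-1, 0, -0.1, 0, 0, 0, 0], [-1, 0, -0.1, 0, 0, 0, 0], [-1, 0, 0, 0, 0, 0, 0], [-1, 0, 0, 0, 0, 0, 0], [-1, 0, 0, 0, 0, 0, 0], [-1, 0, 0, 0, 0, 0, 0]]}}

```text
time: 8.15
position: [0.5451, 0.1792, 0.061]
eef_rot: [-0.664, 0.748, 0.001, -0.001]
force: [-6.7, 1.7, 4.0]
opening: -0.0
```

Call:
{"api": "send_rows", "payload": {"commands": [[-1, 0, -0.1, 0, 0, 0, 0], [-1, 0, -0.1, 0, 0, 0, 0], [-1, 0, -0.1, 0, 0, 0, 0], [-1, 0, 0, 0, 0, 0, 0], [-1, 0, 0, 0, 0, 0, 0], [-1, 0, 0, 0, 0, 0, 0], [-1, 0, 0, 0, 0, 0, 0], [-1, 0, 0, 0, 0, 0, 0], [-1, 0, 0, 0, 0, 0, 0], [-1, 0, 0, 0, 0, 0, 0]]}}

```text
time: 9.15
position: [0.5452, 0.1793, 0.0604]
eef_rot: [-0.664, 0.748, 0.003, -0.003]
force: [-16.2, 1.5, 10.1]
opening: -0.0001
```

Run:
```python
from h import *
st(); im=snapshot('top'); cv2.imwrite('pics/t2.png',cv2.resize(im[165:295,195:445],None,fx=3.2,fy=3.2,interpolation=2))
s2=snapshot('scene'); cv2.imwrite('pics/s2.png',cv2.resize(s2[160:280,290:450],None,fx=4,fy=4,interpolation=2))
```

```text
9.15 [0.5452 0.1793 0.0604] toolx deg 263.2 tilt 0.003 -0.0034 F [-16.16   1.48  10.07] M [0.17 2.48 0.01] open -0.0001
```

View pics/s2.png

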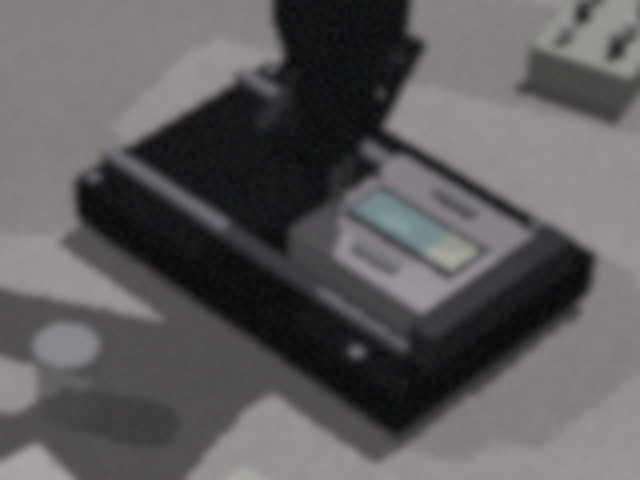

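The carrier now rests against the stop block, and the force rose to 16 N with no further motion, so it is home. I'll back off, lift, and move over the keys.

Call:
{"api": "send_rows", "payload": {"commands": [[-1, 0, 0.5, 0, 0, 0, 0], [-1, 0, 1, 0, 0, 0, 0], [-1, 0, 1.5, 0, 0, 0, 0], [-1, 0, 0, -2, 0, 0, 0], [-1, 0, 0, -4, 0, 0, 0], [-1, 0, 0, -4, 0, 0, 0], [-0.05, 0, 0, -4, 0, 0, 0], [-0.05, 0, 0, -4, 0, 0, 0.122], [-0.05, 0, 0, 0, 0, 0, 0], [-0.05, 0, 0, 0, 0, 0, 0]]}}

```text
time: 10.25
position: [0.5203, 0.1824, 0.2426]
eef_rot: [-0.617, 0.787, -0.001, 0.002]
force: [-1.0, -0.4, -0.3]
opening: 0.0406
```

Run:
```python
from h import *
s=st(); from scipy.spatial.transform import Rotation as R
print(R.from_quat(s['eef_rot']).inv().apply(np.array([.558,-.1737,.24])-s['position']))
```

```text
10.25 [0.5203 0.1824 0.2426] toolx deg 256.22 tilt -0.001 0.0016 F [-1.   -0.38 -0.35] M [ 0.04 -0.01  0.02] open 0.0406
[ 0.3368592  -0.1214645   0.00256056]
```

Call:
{"api": "send_rows", "payload": {"commands": [[-0.05, 3.37, -1.21, 0, 0, 0, 0], [-0.05, 3.37, -1.21, 0, 0, 0, 0], [-0.05, 3.37, -1.21, 0, 0, 0, 0], [-0.05, 3.37, -1.21, 0, 0, 0, 0], [-0.05, 3.37, -1.21, 0, 0, 0, 0], [-0.05, 3.37, -1.21, 0, 0, 0, 0], [-0.05, 3.37, -1.21, 0, 0, 0, 0], [-0.05, 3.37, -1.21, 0, 0, 0, 0], [-0.05, 3.37, -1.21, 0, 0, 0, 0], [-0.05, 3.37, -1.21, 0, 0, 0, 0]]}}

```text
time: 11.25
position: [0.5556, -0.1749, 0.239]
eef_rot: [-0.617, 0.787, 0.001, -0.001]
force: [0.9, -0.2, 0.3]
opening: 0.0405
```

Call:
{"api": "send_rows", "payload": {"commands": [[-0.05, 0, 0, 1.5, 0, 0, 0], [-0.05, 0, 0, 2, 0, 0, 0], [-0.05, 0, 0, 1.5, 0, 0, 0], [-0.05, 0, 0, 0, 0, 0, 0], [-0.05, 0, 0, 0, 0, 0, 0], [-0.05, 0, 0, 0, 0, 0, 0], [-0.05, 0, 0, 0, 0, 0, 0], [-0.05, 0, 0, 0, 0, 0, 0], [-0.05, 0, 0, 0, 0, 0, 0], [-0.05, 0, 0, 0, 0, 0, 0]]}}

```text
time: 12.25
position: [0.5567, -0.1739, 0.1916]
eef_rot: [-0.617, 0.787, -0.0, 0.0]
force: [-0.4, -0.5, -0.4]
opening: 0.0407
```

Run:
```python
from h import *
st(); cv2.imwrite('pics/w2.png',snapshot('wrist'))
for p in ((.5655,-.1485,.067),(.5525,-.2008,.067)): print(proj('wrist',p))
```

```text
12.25 [ 0.5567 -0.1739  0.1916] toolx deg 256.18 tilt -0.0003 0.0001 F [-0.36 -0.45 -0.45] M [0.02 0.   0.03] open 0.0407
[283.04022396 231.3156051 ]
[362.7597294  231.53991908]
```

View pics/w2.png

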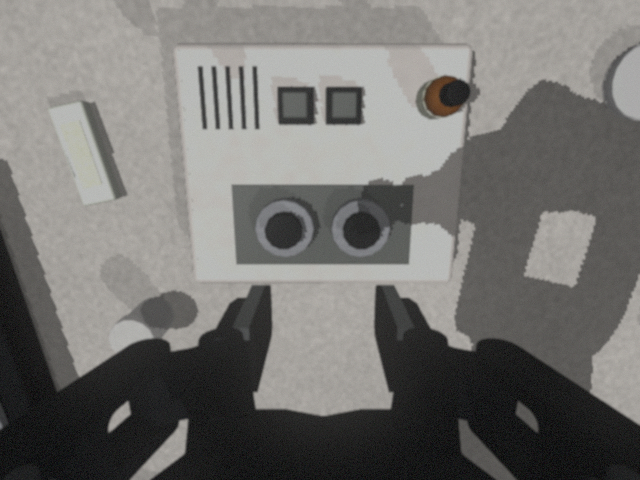

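The caps are at (285,230) and (361,230), level and with their midpoint at column 323, as predicted. The tool yaw is right. It needs about 3 mm more forward and slightly wider fingers.

Call:
{"api": "send_rows", "payload": {"commands": [[0.05, 0, -0.3, 0, 0, 0, 0], [0.05, 0, 0, 2.5, 0, 0, 0], [0.05, 0, 0, 2.5, 0, 0, 0], [0.05, 0, 0, 2.5, 0, 0, 0], [0.05, 0, 0, 1.5, 0, 0, 0], [0.05, 0, 0, 1, 0, 0, 0], [0.05, 0, 0, 0.5, 0, 0, 0], [0.05, 0, 0, 0, 0, 0, 0], [0.05, 0, 0, 0, 0, 0, 0], [0.05, 0, 0, 0, 0, 0, 0]]}}

```text
time: 13.3
position: [0.5603, -0.1749, 0.0874]
eef_rot: [-0.617, 0.787, -0.001, 0.0]
force: [-0.4, -0.3, -0.3]
opening: 0.0451
```

Run:
```python
from h import *
st(); cv2.imwrite('pics/w3.png',snapshot('wrist'))
```

```text
13.3 [ 0.5603 -0.1749  0.0874] toolx deg 256.18 tilt -0.0009 0.0004 F [-0.42 -0.32 -0.28] M [-0.   -0.01  0.04] open 0.0451
```

View pics/w3.png

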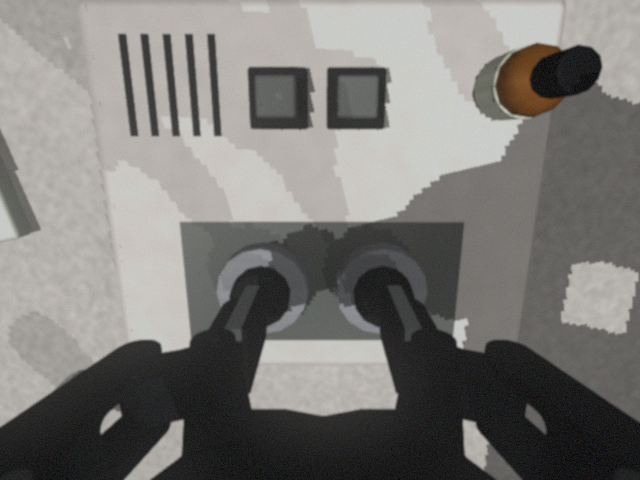

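Both fingertips are over the caps, centred around (262,292) and (383,292). Now I'll go down slowly.

Call:
{"api": "send_rows", "payload": {"commands": [[0.05, 0, 0, 0.3, 0, 0, 0], [0.05, 0, 0, 0.3, 0, 0, 0], [0.05, 0, 0, 0.2, 0, 0, 0], [0.05, 0, 0, 0.1, 0, 0, 0], [0.05, 0, 0, 0.1, 0, 0, 0], [0.05, 0, 0, 0.1, 0, 0, 0], [0.05, 0, 0, 0.1, 0, 0, 0], [0.05, 0, 0, 0.1, 0, 0, 0], [0.05, 0, 0, 0, 0, 0, 0], [0.05, 0, 0, 0, 0, 0, 0]]}}

```text
time: 14.35
position: [0.5595, -0.1745, 0.0736]
eef_rot: [-0.617, 0.787, 0.0, -0.0]
force: [-2.2, 0.5, 5.9]
opening: 0.0451
```

Call:
{"api": "send_rows", "payload": {"commands": [[0.05, 0, 0, 0.1, 0, 0, 0], [0.05, 0, 0, 0.1, 0, 0, 0], [0.05, 0, 0, 0.1, 0, 0, 0], [0.05, 0, 0, 0.1, 0, 0, 0], [0.05, 0, 0, 0.1, 0, 0, 0], [0.05, 0, 0, 0, 0, 0, 0], [0.05, 0, 0, 0, 0, 0, 0], [0.05, 0, 0, 0, 0, 0, 0], [0.05, 0, 0, 0, 0, 0, 0], [0.05, 0, 0, 0, 0, 0, 0]]}}

```text
time: 15.35
position: [0.5595, -0.1746, 0.0698]
eef_rot: [-0.617, 0.787, -0.0, -0.0]
force: [-6.5, 3.1, 13.8]
opening: 0.0452
```

Run:
```python
from h import *
st()
```

```text
15.35 [ 0.5595 -0.1746  0.0698] toolx deg 256.19 tilt -0.0 -0.0001 F [-6.46  3.12 13.79] M [ 0.47  1.14 -0.06] open 0.0452
```

Call:
{"api": "send_rows", "payload": {"commands": [[0.05, 0, 0, 0.1, 0, 0, 0], [0.05, 0, 0, 0.1, 0, 0, 0], [0.05, 0, 0, 0, 0, 0, 0], [0.05, 0, 0, 0, 0, 0, 0], [0.05, 0, 0, 0, 0, 0, 0], [0.05, 0, 0, 0, 0, 0, 0], [0.05, 0, 0, 0, 0, 0, 0], [0.05, 0, 0, 0, 0, 0, 0], [0.05, 0, 0, 0, 0, 0, 0], [0.05, 0, 0, 0, 0, 0, 0]]}}

```text
time: 16.35
position: [0.5596, -0.1746, 0.0696]
eef_rot: [-0.617, 0.787, -0.0, -0.0]
force: [-12.1, 5.8, 28.3]
opening: 0.0445
```

Run:
```python
from h import *
st(); im=snapshot('wrist')
cv2.imwrite('pics/w4.png',cv2.resize(im[190:420,150:500],None,fx=2,fy=2,interpolation=2))
```

```text
16.35 [ 0.5596 -0.1746  0.0696] toolx deg 256.21 tilt -0.0001 -0.0002 F [-12.11   5.8   28.35] M [1.01 2.27 0.  ] open 0.0445
```

View pics/w4.png

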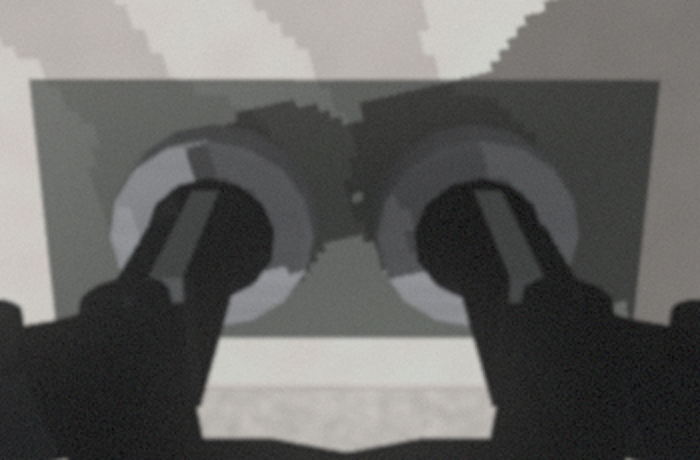

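Both caps are down evenly under the fingertips against a hard bottom: z is fixed at 69.6 mm, tilt is near 0 and the force is 28 N. I'll hold, then release straight up.

Call:
{"api": "send_rows", "payload": {"commands": [[0.05, 0, 0, 0, 0, 0, 0], [0.05, 0, 0, 0, 0, 0, 0], [0.05, 0, 0, 0, 0, 0, 0], [0.05, 0, 0, 0, 0, 0, 0], [0.05, 0, 0, 0, 0, 0, 0], [0.05, 0, 0, 0, 0, 0, 0], [0.05, 0, 0, 0, 0, 0, 0], [0.05, 0, 0, 0, 0, 0, 0], [0.05, 0, 0, 0, 0, 0, 0], [0.05, 0, 0, 0, 0, 0, 0]]}}

```text
time: 17.4
position: [0.5596, -0.1746, 0.0696]
eef_rot: [-0.617, 0.787, -0.0, -0.0]
force: [-12.7, 4.4, 27.8]
opening: 0.0447
```

Call:
{"api": "send_rows", "payload": {"commands": [[0.05, 0, 0, 0, 0, 0, 0], [0.05, 0, 0, -0.2, 0, 0, 0], [0.05, 0, 0, -0.3, 0, 0, 0], [0.05, 0, 0, -0.5, 0, 0, 0], [0.05, 0, 0, -1, 0, 0, 0], [0.05, 0, 0, -2, 0, 0, 0], [0.05, 0, 0, -3, 0, 0, 0], [0.05, 0, 0, -3, 0, 0, 0], [0.05, 0, 0, -3, 0, 0, 0], [0.05, 0, 0, 0, 0, 0, 0]]}}

```text
time: 18.4
position: [0.5623, -0.176, 0.2017]
eef_rot: [-0.617, 0.787, -0.004, 0.002]
force: [-0.0, -0.8, 0.6]
opening: 0.045
```

Run:
```python
from h import *
st(); im=snapshot('scene')
cv2.imwrite('pics/s3.png',cv2.resize(im[160:420,80:460],None,fx=2,fy=2,interpolation=2))
```

```text
18.4 [ 0.5623 -0.176   0.2017] toolx deg 256.19 tilt -0.0043 0.0019 F [-0.04 -0.79  0.57] M [-0.05  0.   -0.  ] open 0.045
```

View pics/s3.png

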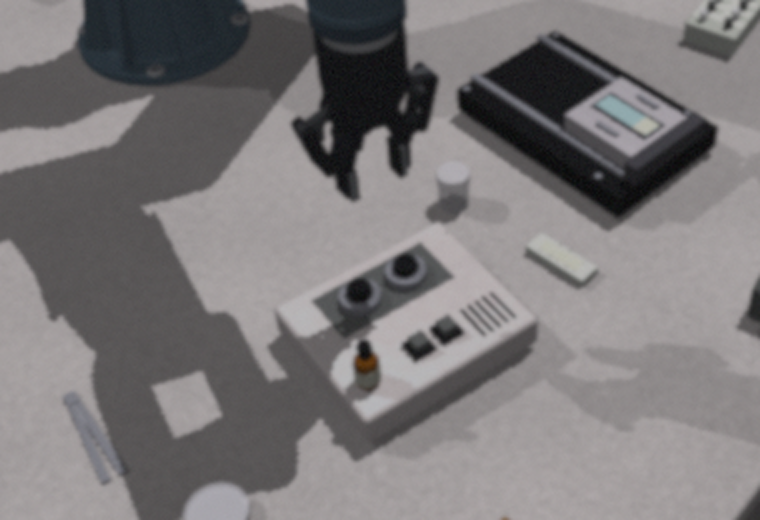

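The carrier is home against the stop, both keys are up, nothing else has moved and the arm is clear. I'm handing in.

```bash
python3 -c "
from station import *
print(job_done())"
```

```text
the job is handed in; nothing more can be done
None
```

I pushed the carrier fully home and reset the interlock, then handed the job in at about 18.5 s of the allowed 51 s. The hand-in reports no verdict.

- **Carrier:** I pushed it with the closed fingers at 40–60 mm/s, slowing to 10 mm/s at the end. It met the hard stop: the force along the push rose to 16 N with no further motion, and the scene picture shows it against the stop block.
- **Reset keys:** I pressed both keys together, one fingertip on each. They reached a hard bottom with the tool level and about 28 N in total. I held them there for about 2.5 s and released them straight up.
- **Last check:** The final picture shows both reset keys up, the carrier still home, and the square keys, bottle, canister, mailer and tweezers apparently undisturbed. The petri dish and tube rack are only partly in that picture. I judged all of this by eye rather than measuring displacements. The arm was clear, with the tool at 0.20 m and about 1 N or less of force.
- **Disagreements:** My first key triangulation had the two keys swapped between views and missed by about 45 mm. Matched correctly, it agreed to under 1 mm, but gave the tops at about 63 mm against the stated 67 mm. The wrist view put the keys about 4% closer together than predicted. Neither mattered, because I made the press by force.

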